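# Clamp a bearing sleeve in the bench gauge to the first slip of its thumbscrew

## Robot

A 7-joint arm with a two-finger parallel gripper is mounted at the origin on the work surface. World frame = base frame: x ahead of the robot, y to its left, z up, the work surface at z = 0. Lengths are in m, angles in rad, forces in N, time in s.
With the tool pointing down it reaches from about 0.425 to 0.875 m from the base axis. Payload 4.7 kg.
Tool frame: the origin (TCP) lies on the centre line of the jaws, within the pads' length; the fingertips stand 19 mm ahead of it and the grasp point (between the pads) is the TCP (ctrl.nose_length is the distance from the TCP to the fingertips, in m); z points along the fingers, x is the direction in which the jaws open and shut, and the axes are right-handed (so a half turn about z gives the same grasp; the last joint's range is limited). The gripper opens to 87 mm and grips with 3 to 60 N. Pads are 19 mm wide; open, the fingers measure 117 mm over their backs; the gripper's body (75 mm by 190 mm) begins 51 mm behind the grasp point.
Start: joints at [-1.186, 0.321, -0.07, 1.45, 0.023, 1.371, -0.057], TCP at [0.236, 0.606, 0.242] pointing down, gripper open.
Joint ranges: [-2.86, 2.86], [-0.3, 2.09], [-1.38, 1.24], [0.06, 2.45], [-1.56, 4.7], [0.09, 2.05], [-2.69, 2.69]. Speed limits (rad/s): [2.57, 2.57, 3.14, 3.14, 3.14, 3.14, 3.14].

## Interface

Orientations are given as a rotation vector (axis times angle).
In Python, from bench import ctrl gives the robot as it stands. The module is installed in compiled form; this text tells all that it offers.
- The arm moves only by the shell command python3 -m crank 'ROWS' [OPENING] [FORCE]. ROWS is a JSON object of lists of equal length, an entry for each row: "dp": the shift along the tool's x, y, z in cm, a list of three; "delta_rot": the turn, a rotation vector about the tool's x, y, z in rad, a list of three. In form: {"dp": [[x, y, z], ...], "delta_rot": [[rx, ry, rz], ...]}. A call has exactly 8 rows; each row shifts and turns the commanded pose from where the row before left it, along the tool's axes as they then stand; what a row does not reach is not made up. A row lasts 1/10 s, in which the tool goes at most 50 mm and 8.59 degrees, less where a joint would pass 70% of its speed; a pose out of reach is approached as far as the arm can. A call with a gripper value outside its range is refused whole. OPENING is the finger opening in cm, from 0 to 8.7, set as the call begins (- or left out, the last holds). The fingers move at their own pace and stop on an object; FORCE is the grip in N (left out, the last holds). Time passes only in rows, so rows that do not move let the fingers close, or fill a call up. It gives the time, the measured TCP pose, the force and the opening at its end, in the units of the state.
- ctrl.get_state(): the state, without advancing time (a new reading comes with each control period).
- ctrl.get_image(name): name is "side" or "top"; returns the picture (384x512x3 uint8, blue, green, red); there is no depth.
- ctrl.camera_info(name): a dict with "camera_matrix" (3x3 intrinsics, pixels), "xyz" and "orientation" of the camera in the world. Camera axes: x right, y down, z forward; pixel columns grow to the right and rows downward; lengths in m; the calibration is good to about 2 mm. A picture is of the moment at which its call begins. camera_info takes no time and is no camera call.
- ctrl.close_job(): hands the job in, once; it reports no verdict.
The state is a dict: "time": time; "joint_positions": joint angles; "qd": joint speeds; "joint_torque": joint torques, N m; "position": TCP position; "tool_rot": TCP orientation; "ft_force": force on the tool from outside, world axes, zero at the start; "torque": the same for the moment, N m; "grip_width": opening from 0.0 (shut) to 1.0 (fully open).
Only numpy, scipy, OpenCV 4.12 (cv2) and the standard library are available. Lean on these libraries where they do the work, as an engineer would, in place of code of your own. Each camera call takes 0.05 s, during which the arm holds its last target.

## Task

Set the hollow steel sleeve over the stub on the bench gauge's sliding carriage and push the carriage fully home under the spindle. Then turn the knurled thumbscrew on top clockwise until its drag clutch first slips and stop there: short of the slip the sleeve is not properly held, and dragging the clutch on past it squeezes the sleeve too hard. Let go, and leave the other things on the bench where they are.

Things in the scene. Friction and masses are not known exactly. Their poses are not given: they have to be found in the camera images.
- sleeve: The workpiece: a loose plain steel bearing sleeve (thick-walled ring open at both ends), outside diameter 48, bore 30, height 28, about 0.15 to 0.3 kg, standing on the bench on one end. The one ring of this size: the slug is solid and narrower, the big ring is wider and lower. Origin at the centre of its underside, z up.
- sleeve_center (a point): Centre of the sleeve, on its axis, half-way up (14 mm above its underside).
- gauge: The gauge's fixed grey C-frame with all it carries (spindle, thumbscrew). Origin at bench height on the spindle axis; +x points from the open front, where the carriage sticks out, to the column at the back; z up. Column 40 to 82 mm behind the axis, 60 mm wide; overhanging arm from 24 mm in front of the axis to the column, 52 mm wide, underside 98 mm, top 125 mm above the bench.
- bed: The gauge's fixed dark steel bed, origin and axes as the gauge's: 100 mm wide, from 223 mm in front of the spindle axis to 87 mm behind it, top 14 mm above the bench, with two side rails up to 28 mm.
- throat (a point): Fixed point on the spindle axis 58 mm above the bench, where the top of a seated sleeve comes to stand when the carriage is home. Above it hangs the spindle, a steel rod with a flat round foot (diameter 40) that moves up and down without turning. At the start the foot is from 4 to 11 mm above this point; how far is not measured.
- carriage (a joint): Slide of the carriage along the gauge's +x, m: 0 = fully out, 0.12 = fully home against its stop, with the seat under the spindle. Drags with about 2 N and stays where it is left.
- seat (a point): Middle of the carriage's flat aluminium deck (30 mm above the bench, 60 mm wide, from 92 mm before this point to 30 mm behind it), at the foot of the locating stub: diameter 27, 12 mm tall with a coned top, over which the sleeve's bore drops until the sleeve stands flat on the deck. Axes as the gauge's; on the spindle axis when home, 120 mm in front of it when fully out.
- post (a point): The carriage's push post: an upright steel pin, diameter 14, 46 mm tall on the deck (top 76 mm above the bench), on the centre line 75 mm in front of the seat. The point lies on its axis 12 mm below its top. Grip it from above or push it from the front.
- thumbscrew (a point): Centre of the knurled round steel thumbscrew on top of the gauge's arm, on the spindle axis: diameter 36, 29 mm tall, underside 13 mm above the arm's top (a thinner dark collar, diameter 26, in between). It stays at this height as it turns. Clockwise seen from above lowers the foot, 40 mm a turn (6.4 mm per rad), against a steady friction of about 0.22 N m. It may be let go and re-gripped for a further turn.
- clutch (a point): Fixed point on the arm's top under the thumbscrew. Once the foot bears, the torque against turning climbs by 0.15 N m in 0.1 to 0.2 rad (at rest thread friction may hide its sign; the rise still shows). Then the clutch slips: the thumbscrew turns on, the rise levels off, the foot stands still and holds the sleeve with about 25 N. Each rad more adds 0.08 N m; half a radian of slip is too hard. Let go, it holds.
- slug: Bystander: solid dark steel cylinder, diameter 32, height 42, standing near the sleeve. Origin at the centre of its underside.
- big_ring: Bystander: low wide steel ring, diameter 84, bore 60, height 16, lying flat. Origin at the centre of its underside.
- wrench: Bystander: steel open-ended wrench, 180 mm long, lying along its x axis. Origin underneath its middle.
- driver: Bystander: screwdriver with a black handle, 190 mm long, lying along its x axis. Origin underneath its middle.
- spray_can: Bystander: blue can, diameter 66, height 170, upright. Origin at the centre of its underside.
- grease_jar: Bystander: white jar with a black cap, diameter 72, height 75, upright. Origin at the centre of its underside.
- hex_nut: Bystander: dark steel hexagonal nut blank, 34 mm across the corners, 16 mm high, lying flat. Origin at the centre of its underside.

How it is judged:
On the way, in this order (a step that is already met when the one before it is completed fails the run):
1. the sleeve stands flat on the carriage, over the stub (horizontal distance between sleeve_center and seat below 0.004 m and z of sleeve_center in the frame of seat between 0.011 and 0.0165 m and angle between sleeve_center's own z axis and vertical below 0.06 rad and not (value of joint carriage above 0.117 m)), for 0.2 s.
2. the carriage is fully home with the sleeve still seated on it (horizontal distance between sleeve_center and seat below 0.004 m and z of sleeve_center in the frame of seat between 0.011 and 0.0165 m and angle between sleeve_center's own z axis and vertical below 0.06 rad and value of joint carriage above 0.117 m), for 0.2 s.
3. the thumbscrew is turned until the foot presses the sleeve with the clutch's force (contact force between sleeve and gauge above 18 N), for 0.2 s.
At the end, for the whole second after the job is handed in: The sleeve stands flat on the carriage over its stub (within 4 mm of the seat's middle, tilted under 0.06 rad), the carriage is home within 3 mm, and the gauge's foot holds the sleeve with 16 to 33 N (first slip is at about 25 N), all at rest (all of step 2 and contact force between sleeve and gauge between 16 and 33 N and linear speed of sleeve below 0.01 m/s); the robot touches nothing.
It fails at once if the sleeve is squeezed with more than 33 N (the clutch is dragged on about half a radian or more past its first slip) (contact force between sleeve and gauge above 33 N).
It fails at once if one of the other things on the bench is moved more than 30 mm (distance of any of slug, big_ring, wrench, driver, spray_can, grease_jar, hex_nut from where it was at the start of the episode above 0.03 m).
It also fails if it takes over 72 s, if anything falls off the work surface, if the arm or the gripper's body presses on something with over 40 N, if the wrist force passes 120 N, or if a joint passes its speed limit or range.

## Working session

There is one attempt and no reset: what is moved stays moved. The work goes in short steps, Python scripts to look and compute and a shell command to move; the robot and the scene stay as the last step left them, time stands still between calls to the robot, and variables do not carry over. Pictures are saved under pics/ and viewed, and the job is handed in when it is done.

```bash
mkdir -p pics; python3 - <<'E'
from bench import ctrl
import cv2
for n in("top","side"):
    cv2.imwrite(f"pics/{n}0.png",ctrl.get_image(n)); print(n,ctrl.camera_info(n))
print(ctrl.get_state(),ctrl.nose_length)
E
```

```text
top {'camera_matrix': array([[404.16784164,   0.        , 254.55330966],
       [  0.        , 404.16784164, 199.58261451],
       [  0.        ,   0.        ,   1.        ]]), 'xyz': array([0.52044466, 0.00280133, 1.11735373]), 'orientation': array([-2.20969895,  2.16136004, -0.0928393 ])}
side {'camera_matrix': array([[376.08205415,   0.        , 249.96763451],
       [  0.        , 376.08205415, 190.58440854],
       [  0.        ,   0.        ,   1.        ]]), 'xyz': array([-0.05946928, -0.71135357,  0.70904525]), 'orientation': array([-2.01301141,  0.78497918, -0.40124255])}
{'time': 0.1, 'joint_positions': array([-1.18589482,  0.32174269, -0.07006752,  1.45157353,  0.02263799,
        1.37076474, -0.05693816]), 'qd': array([ 0.00038296, -0.00095408, -0.00063941, -0.00334045, -0.00094072,
       -0.00172212, -0.00022506]), 'joint_torque': array([-2.89944082e-04, -4.92567444e+01, -4.05799448e-01, -3.13404214e+01,
       -6.40735659e-02,  3.93745070e-02,  7.74025580e-05]), 'position': array([0.23543439, 0.60537042, 0.24056443]), 'tool_rot': array([ 2.59200595e+00,  1.77324144e+00, -2.07940266e-03]), 'ft_force': array([-0.20807661,  0.06773815, -0.45858543]), 'torque': array([-0.00754633, -0.03786143,  0.02682661]), 'grip_width': 1.0040184319542869} 0.019
```

View pics/top0.png

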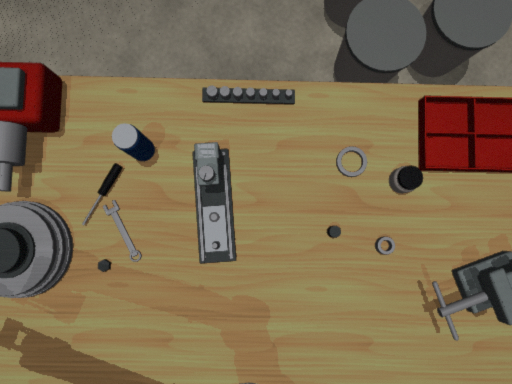

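View pics/side0.png

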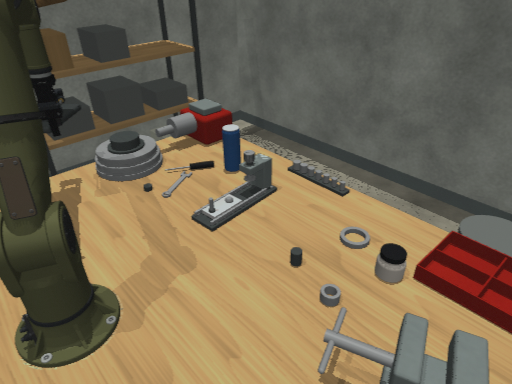

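The top view shows the sleeve at (386,245), slug (334,231), gauge bed from (198,262) to (225,150), stub (214,216), post (216,244) and thumbscrew (206,173). Next I'll zoom in and measure.

```bash
cat > h.py <<'E'
import numpy as np,cv2
from scipy.spatial.transform import Rotation as R
from bench import ctrl
def ray(n,uv):
    c=ctrl.camera_info(n);d=np.linalg.inv(c["camera_matrix"])@[uv[0],uv[1],1]
    return c["xyz"],R.from_rotvec(c["orientation"]).as_matrix()@d
def plane(n,uv,z):
    o,d=ray(n,uv);return (o+d*(z-o[2])/d[2]).round(4)
def proj(n,p):
    c=ctrl.camera_info(n);q=R.from_rotvec(c["orientation"]).as_matrix().T@(np.array(p)-c["xyz"]);u=c["camera_matrix"]@q;return (u[:2]/u[2]).round(1)
E
python3 - <<'E'
from h import *
t=cv2.imread("pics/top0.png");s=cv2.imread("pics/side0.png")
a=cv2.resize(t[135:270,170:260],None,fx=4.4,fy=4.4,interpolation=cv2.INTER_CUBIC)
b=cv2.resize(t[225:265,365:405],None,fx=9,fy=9,interpolation=cv2.INTER_CUBIC)
c=np.zeros((600,800,3),np.uint8);c[:a.shape[0],:a.shape[1]]=a;c[:360,410:770]=b;cv2.imwrite("pics/zt.png",c)
a=cv2.resize(s[140:235,185:285],None,fx=4.4,fy=4.4,interpolation=cv2.INTER_CUBIC)
b=cv2.resize(s[275:315,310:350],None,fx=8,fy=8,interpolation=cv2.INTER_CUBIC)
c=np.zeros((600,800,3),np.uint8);c[:a.shape[0],:a.shape[1]]=a;c[:320,450:770]=b;cv2.imwrite("pics/zs.png",c)
print(plane("top",(386,245),.028),plane("top",(214,216),.042),plane("top",(216,244),.076),plane("top",(206,173),.167))
E
```

```text
[ 0.4904 -0.3605  0.028 ] [0.5576 0.1023 0.042 ] [0.4849 0.0919 0.076 ] [0.6546 0.1127 0.167 ]
```

View pics/zt.png

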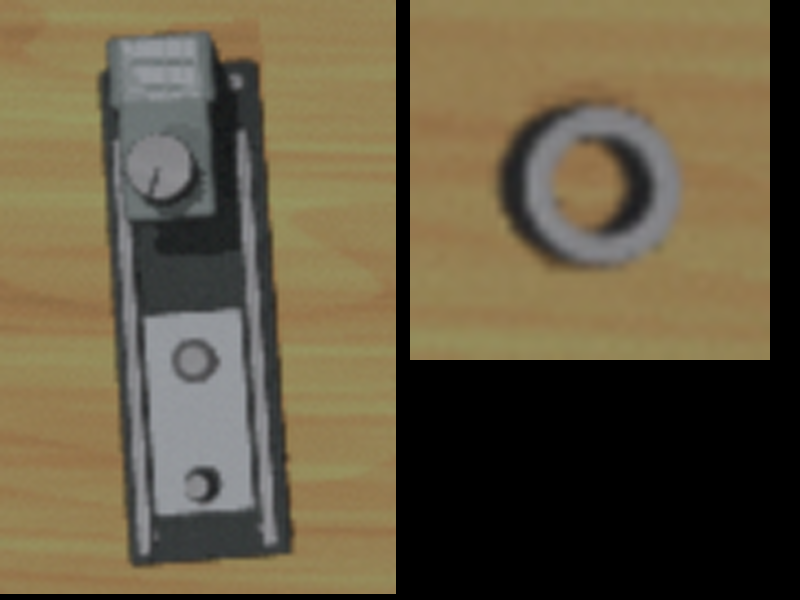

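View pics/zs.png

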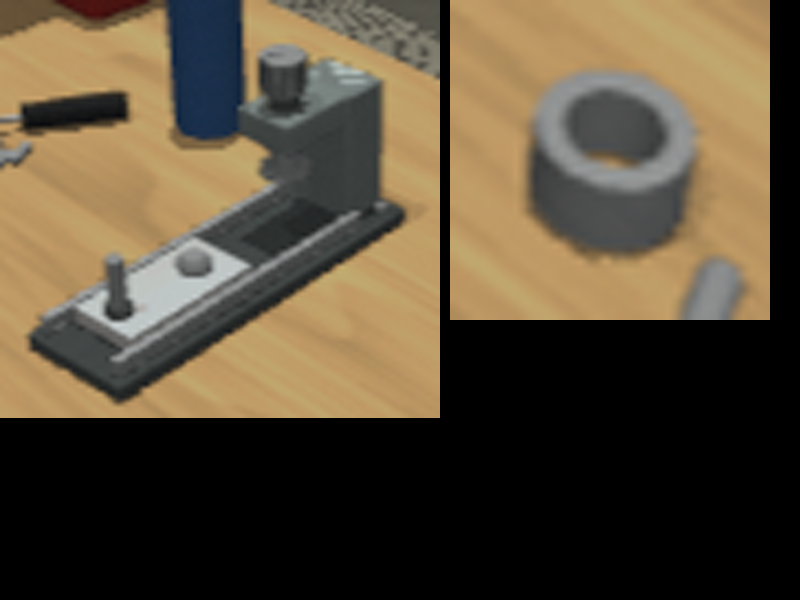

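```bash
python3 - <<'E'
from h import *
z=lambda x,y:(( x+.5)/4.4-.5+170,(y+.5)/4.4-.5+135)
w=lambda x,y:((x+.5)/4.4-.5+185,(y+.5)/4.4-.5+140)
st=plane("top",z(195,360),.037);po=plane("top",z(195,487),.076);th=plane("top",z(160,167),.167)
print("stub",st,"post",po,"thumb",th)
d=th-st;print("dist",np.hypot(*d[:2]),"yaw",np.arctan2(d[1],d[0])); d=th-po;print(np.hypot(*d[:2]),np.arctan2(d[1],d[0]))
# bed corners z=.014
for c in((134,564),(291,550),(257,62)): print("bed",plane("top",z(*c),.014))
for n,c,h in(("deckBL",(155,515),.03),("deckBR",(253,508),.03),("deckTL",(146,317),.03),("deckTR",(242,310),.03)): print(n,plane("top",z(*c),h))
print("side thumb",plane("side",w(283,54),.167),"post",plane("side",w(116,258),.076),"stub",plane("side",w(195,262),.039))
print("sleeve top",plane("top",(386.05,245.3),.028),"side",plane("side",((613-450+.5)/8-.5+310,(130+.5)/8-.5+275),.028))
# colour-mask contour of sleeve ring in top
t=cv2.imread("pics/top0.png")
hsv=cv2.cvtColor(t,cv2.COLOR_BGR2HSV);m=((hsv[...,1]<40)&(hsv[...,2]>110)).astype(np.uint8)
n,l,sx,c=cv2.connectedComponentsWithStats(m[225:265,365:405]);print(sx,c+[365,225])
cs,_=cv2.findContours(m[225:265,365:405],cv2.RETR_EXTERNAL,cv2.CHAIN_APPROX_NONE)
k=max(cs,key=cv2.contourArea);e=cv2.fitEllipse(k);print(e);p=(e[0][0]+365,e[0][1]+225);print(plane("top",p,.028))
print("slug",plane("top",(334,231.5),.042))
E
```

```text
stub [0.5566 0.1029 0.037 ] post [0.4815 0.0971 0.076 ] thumb [0.6557 0.1127 0.167 ]
dist 0.09958338214782622 yaw 0.09856953223032795
0.1748971126119582 0.08931399299322215
bed [0.4313 0.1388 0.014 ]
bed [0.4419 0.0426 0.014 ]
bed [0.7453 0.0717 0.014 ]
deckBL [0.4623 0.125  0.03  ]
deckBR [0.4678 0.0657 0.03  ]
deckTL [0.5825 0.1343 0.03  ]
deckTR [0.5881 0.0757 0.03  ]
side thumb [0.6576 0.1137 0.167 ] post [0.4829 0.0964 0.076 ] stub [0.5534 0.0988 0.039 ]
sleeve top [ 0.4896 -0.3606  0.028 ] side [ 0.4879 -0.36    0.028 ]
[[   0    0   40   40 1481]
 [  13   12   17   17  119]] [[384.36056718 244.45914922]
 [386.23529412 245.00840336]]
((21.112369537353516, 20.112369537353516), (15.818442344665527, 16.429410934448242), 135.0)
[ 0.4901 -0.3608  0.028 ]
slug [ 0.5235 -0.2174  0.042 ]
```

```bash
cat >> h.py <<'E'
YAW=0.093
def go(p,ang=None):
    s=ctrl.get_state();M=R.from_rotvec(s["tool_rot"]).as_matrix()
    # desired: z down, x at angle YAW+pi/2
    a=YAW+np.pi/2 if ang is None else ang
    x=np.array([np.cos(a),np.sin(a),0]);z=np.array([0,0,-1.]);D=np.stack([x,np.cross(z,x),z],1)
    print("t",round(s["time"],2),"pos",s["position"].round(4),"F",s["ft_force"].round(1),"T",s["torque"].round(2),"grip",round(s["grip_width"]*8.7,2),"q7",s["joint_positions"][6].round(2))
    print("dp cm (tool axes)",(M.T@(np.array(p)-s["position"])*100).round(2),"in desired axes",(D.T@(np.array(p)-s["position"])*100).round(2),"rot",R.from_matrix(M.T@D).as_rotvec().round(4))
E
python3 -m crank '{"dp":[[0,0,0],[0,0,0],[0,0,0],[0,0,0],[-4,1.9,0],[-4,1.9,0],[-4,1.9,0],[-4,1.9,0]],"delta_rot":[[0,0,-0.116],[0,0,-0.116],[0,0,-0.116],[0,0,-0.116],[0,0,0],[0,0,0],[0,0,0],[0,0,0]]}' 8.7 20
python3 -c "
from h import *
go((.55,0,.2))
go((.4895,-.3605,.2))"
```

```text
time: 0.9
position: [0.3267, 0.4518, 0.2411]
tool_rot: [2.115, 2.323, -0.001]
ft_force: [0.7, -0.0, -0.3]
grip_width: 0.999
t 0.9 pos [0.3267 0.4518 0.2411] F [ 0.7 -0.  -0.3] T [0.08 0.02 0.03] grip 8.69 q7 0.67
dp cm (tool axes) [-47.06  18.02   4.13] in desired axes [-47.06  18.04   4.11] rot [-0.0004  0.0006  0.0004]
t 0.9 pos [0.3267 0.4518 0.2411] F [ 0.7 -0.  -0.3] T [0.08 0.02 0.03] grip 8.69 q7 0.67
dp cm (tool axes) [-82.39   8.63   4.15] in desired axes [-82.39   8.67   4.11] rot [-0.0004  0.0006  0.0004]
```

```bash
python3 -m crank '{"dp":[[-4.4,1.9,0],[-4.4,1.9,0],[-4.4,1.9,0],[-4.4,1.9,0],[-4.4,1.9,0],[-4.4,1.9,0],[-4.4,1.9,0],[-4.4,1.9,0]],"delta_rot":[[0,0,0],[0,0,0],[0,0,0],[0,0,0],[0,0,0],[0,0,0],[0,0,0],[0,0,0]]}'
python3 -c "
from h import *
go((.4895,-.3605,.1))"
```

```text
time: 1.7
position: [0.5106, 0.1154, 0.2414]
tool_rot: [-2.115, -2.323, -0.0]
ft_force: [0.5, 0.9, -0.1]
grip_width: 0.998
t 1.7 pos [0.5106 0.1154 0.2414] F [ 0.5  0.9 -0.1] T [-0.   -0.03  0.04] grip 8.68 q7 1.41
dp cm (tool axes) [-47.19  -6.54  14.13] in desired axes [-47.19  -6.52  14.14] rot [-0.     -0.0002  0.0004]
```

```bash
python3 -m crank '{"dp":[[-4.5,-0.2,0],[-4.5,-0.2,0],[-4.5,-0.3,0],[-4.5,-0.3,1],[-4.5,-0.4,1],[-4.5,-0.4,1],[-4.5,-0.4,1],[-4.5,-0.4,1]],"delta_rot":[[0,0,0],[0,0,0],[0,0,0],[0,0,0],[0,0,0],[0,0,0],[0,0,0],[0,0,0]]}'
python3 -c "
from h import *
go((.4895,-.3605,.1))"
```

```text
time: 2.5
position: [0.5175, -0.2451, 0.191]
tool_rot: [-2.115, -2.323, -0.001]
ft_force: [0.8, 0.1, -0.1]
grip_width: 1.002
t 2.5 pos [ 0.5175 -0.2451  0.191 ] F [ 0.8  0.1 -0.1] T [ 0.09  0.01 -0.05] grip 8.72 q7 2.17
dp cm (tool axes) [-11.23  -3.86   9.1 ] in desired axes [-11.23  -3.86   9.1 ] rot [ 0.0002 -0.0004  0.0006]
```

```bash
python3 -m crank '{"dp":[[0,0,0],[0,0,0],[0,0,0],[0,0,0],[0,0,0],[0,0,0],[0,0,0],[0,0,0]],"delta_rot":[[0,0,0],[0,0,0],[0,0,0],[0,0,0],[0,0,0],[0,0,0],[0,0,0],[0,0,0]]}'
python3 -c "
from h import *
go((.4895,-.3605,.1))
t=ctrl.get_image('top');s=ctrl.get_image('side')
a=cv2.resize(t[185:305,316:456],None,fx=4,fy=4);b=cv2.resize(s[200:340,260:400],None,fx=4,fy=4)
c=np.zeros((560,1120,3),np.uint8);c[:480,:560]=a;c[:,560:]=b;cv2.imwrite('pics/p1.png',cv2.resize(c,None,fx=.7,fy=.7))
"
```

```text
time: 3.3
position: [0.518, -0.2433, 0.1917]
tool_rot: [2.115, 2.323, 0.0]
ft_force: [-0.3, -0.1, -0.3]
grip_width: 1.003
t 3.3 pos [ 0.518  -0.2433  0.1917] F [-0.3 -0.1 -0.3] T [ 0.03 -0.02  0.03] grip 8.72 q7 2.16
dp cm (tool axes) [-11.4   -3.93   9.16] in desired axes [-11.4   -3.92   9.17] rot [ 0.0003 -0.0001  0.0007]
```

View pics/p1.png

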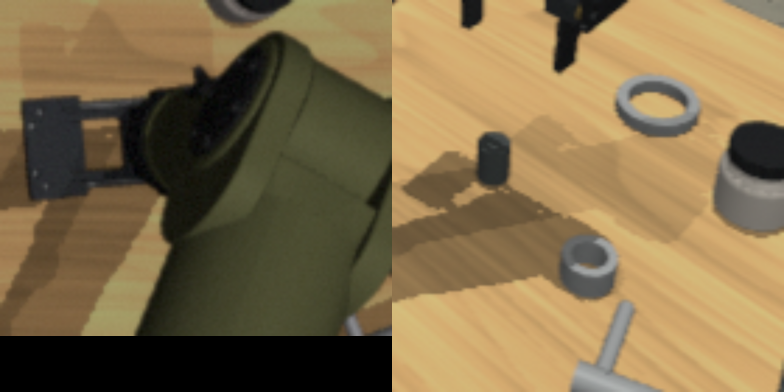

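Not quite settled short of target; I continue the move to above the sleeve.

```bash
python3 -m crank '{"dp":[[-2.85,-1,2],[-2.85,-1,2],[-2.85,-1,2],[-2.85,-0.93,2],[0,0,1],[0,0,0],[0,0,0],[0,0,0]],"delta_rot":[[0,0,0],[0,0,0],[0,0,0],[0,0,0],[0,0,0],[0,0,0],[0,0,0],[0,0,0]]}'
python3 -c "
from h import *
go((.4895,-.3605,.022))
s=ctrl.get_image('side')
cv2.imwrite('pics/p2.png',cv2.resize(s[230:340,260:400],None,fx=5,fy=5))
"
```

```text
time: 4.2
position: [0.4908, -0.3596, 0.1025]
tool_rot: [2.112, 2.324, 0.002]
ft_force: [0.4, 0.1, -0.1]
grip_width: 1.004
t 4.2 pos [ 0.4908 -0.3596  0.1025] F [ 0.4  0.1 -0.1] T [ 0.03  0.04 -0.01] grip 8.73 q7 2.46
dp cm (tool axes) [-0.08 -0.15  8.05] in desired axes [-0.08 -0.13  8.05] rot [0.0018 0.     0.0025]
```

View pics/p2.png

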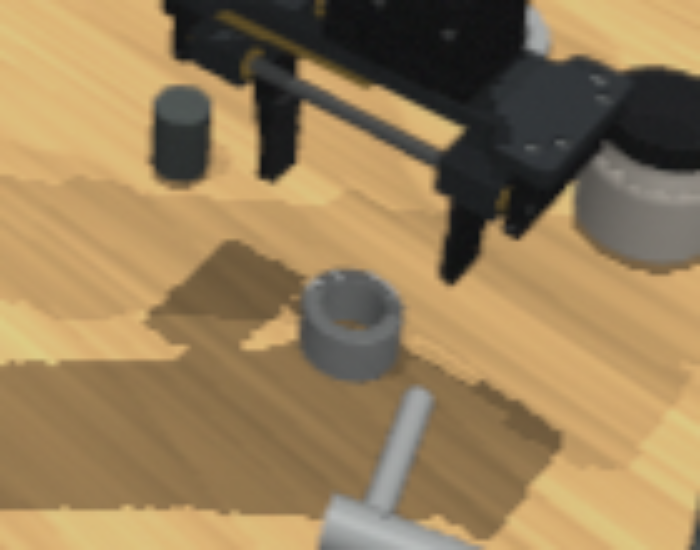

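```bash
python3 -m crank '{"dp":[[-0.08,-0.14,1],[0,0,1.5],[0,0,1.5],[0,0,1.5],[0,0,1.5],[0,0,1.05],[0,0,0],[0,0,0]],"delta_rot":[[0,0,0.0025],[0,0,0],[0,0,0],[0,0,0],[0,0,0],[0,0,0],[0,0,0],[0,0,0]]}'
python3 -c "
from h import *
go((.4895,-.3605,.022))
"
python3 -m crank '{"dp":[[0,0,0],[0,0,0],[0,0,0],[0,0,0],[0,0,0],[0,0,0],[0,0,0],[0,0,0]],"delta_rot":[[0,0,0],[0,0,0],[0,0,0],[0,0,0],[0,0,0],[0,0,0],[0,0,0],[0,0,0]]}' 4.2 25
python3 -c "
from h import *
go((.4895,-.3605,.022))
"
```

```text
time: 5.05
position: [0.4879, -0.3618, 0.0205]
tool_rot: [-2.119, -2.319, 0.0]
ft_force: [0.4, 0.9, 0.2]
grip_width: 0.998
t 5.05 pos [ 0.4879 -0.3618  0.0205] F [0.4 0.9 0.2] T [ 0.03  0.06 -0.  ] grip 8.69 q7 2.51
dp cm (tool axes) [ 0.12  0.17 -0.15] in desired axes [ 0.12  0.17 -0.15] rot [-0.0003 -0.     -0.0026]
time: 5.85
position: [0.488, -0.3614, 0.021]
tool_rot: [-2.118, -2.32, -0.0]
ft_force: [-0.1, 1.1, 1.2]
grip_width: 0.547
t 5.85 pos [ 0.488  -0.3614  0.021 ] F [-0.1  1.1  1.2] T [ 0.26  0.07 -0.02] grip 4.76 q7 2.51
dp cm (tool axes) [ 0.08  0.15 -0.1 ] in desired axes [ 0.08  0.15 -0.1 ] rot [ 0.     -0.0005 -0.0021]
```

```bash
python3 -m crank '{"dp":[[0,0,-1],[0,0,-2],[0,0,-2],[0,0,-2],[0,0,-2],[0,0,-2],[0,0,-1],[0,0,0]],"delta_rot":[[0,0,0],[0,0,0],[0,0,0],[0,0,0],[0,0,0],[0,0,0],[0,0,0],[0,0,0]]}'
python3 -c "
from h import *
go((.5567,.1034,.141))
"
```

```text
time: 6.65
position: [0.4887, -0.3624, 0.1427]
tool_rot: [2.117, 2.317, 0.001]
ft_force: [0.4, -0.0, -2.5]
grip_width: 0.55
t 6.65 pos [ 0.4887 -0.3624  0.1427] F [ 0.4 -0.  -2.5] T [ 0.04 -0.02 -0.  ] grip 4.78 q7 2.44
dp cm (tool axes) [45.77 10.98  0.12] in desired axes [45.75 11.1   0.17] rot [ 0.0026  0.0016 -0.0025]
```

```bash
python3 -m crank '{"dp":[[2,0.6,0],[3.5,0.9,0],[3.5,0.9,0],[3.5,0.9,0],[3.5,0.9,0],[3.5,0.9,0],[3.5,0.9,0],[3.5,0.9,0]],"delta_rot":[[0,0,0],[0,0,0],[0,0,0],[0,0,0],[0,0,0],[0,0,0],[0,0,0],[0,0,0]]}'
python3 -m crank '{"dp":[[3.5,0.9,0],[3.5,0.9,0],[3.5,0.9,0],[3.5,0.9,0],[2,0.3,0],[1,0.2,0],[0,0,0],[0,0,0]],"delta_rot":[[0,0,0],[0,0,0],[0,0,0],[0,0,0],[0,0,0],[0,0,0],[0,0,0],[0,0,0]]}'
python3 -c "
from h import *
go((.5567,.1034,.141))
"
```

```text
time: 7.45
position: [0.5319, -0.09, 0.1398]
tool_rot: [-2.118, -2.319, 0.002]
ft_force: [1.5, -0.5, -2.6]
grip_width: 0.547
time: 8.25
position: [0.5579, 0.0796, 0.1405]
tool_rot: [2.12, 2.318, -0.003]
ft_force: [0.2, -0.3, -2.5]
grip_width: 0.545
t 8.25 pos [0.5579 0.0796 0.1405] F [ 0.2 -0.3 -2.5] T [-0.05  0.   -0.01] grip 4.74 q7 1.55
dp cm (tool axes) [ 2.38  0.1  -0.05] in desired axes [ 2.38  0.1  -0.05] rot [-0.001   0.0013 -0.0039]
```

```bash
python3 -m crank '{"dp":[[1.2,0,0],[1.18,-0.07,1],[0,0,1.5],[0,0,1.5],[0,0,1.5],[0,0,1],[0,0,0],[0,0,0]],"delta_rot":[[0,0,-0.003],[0,0,0],[0,0,0],[0,0,0],[0,0,0],[0,0,0],[0,0,0],[0,0,0]]}'
python3 -c "
from h import *
go((.5567,.1034,.075))
s=ctrl.get_image('side');t=ctrl.get_image('top')
cv2.imwrite('pics/s3r.png',s);cv2.imwrite('pics/t3r.png',t)
c=np.zeros((480,800,3),np.uint8)
c[:,:400]=cv2.resize(s[150:246,180:260],None,fx=5,fy=5,interpolation=2)
c[:,400:]=cv2.resize(t[170:266,170:250],None,fx=5,fy=5,interpolation=2)
cv2.imwrite('pics/p3.png',c)
"
```

```text
time: 9.05
position: [0.5554, 0.1048, 0.0759]
tool_rot: [2.116, 2.322, -0.001]
ft_force: [-0.1, 0.2, -2.2]
grip_width: 0.542
t 9.05 pos [0.5554 0.1048 0.0759] F [-0.1  0.2 -2.2] T [ 0.01 -0.07  0.05] grip 4.72 q7 1.54
dp cm (tool axes) [-0.15  0.12  0.09] in desired axes [-0.15  0.12  0.09] rot [-0.0002  0.0003  0.0002]
```

View pics/p3.png

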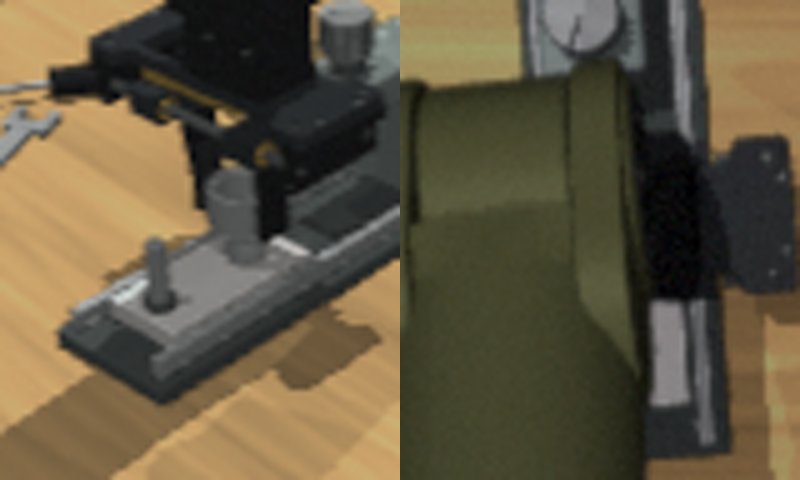

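The side view shows the sleeve held upright over the stub, at about (238,215) in the crop, with the post at (155,275). The top view is occluded. I'll fine-correct and lower gently.

```bash
python3 -m crank '{"dp":[[-0.12,-0.04,0],[0,0,0.4],[0,0,0.4],[0,0,0.3],[0,0,0.3],[0,0,0.1],[0,0,0],[0,0,0]],"delta_rot":[[0,0,0],[0,0,0],[0,0,0],[0,0,0],[0,0,0],[0,0,0],[0,0,0],[0,0,0]]}'
python3 -c "
from h import *
go((.5567,.1034,.051))
s=ctrl.get_image('side')
cv2.imwrite('pics/s4r.png',s)
cv2.imwrite('pics/p4.png',cv2.resize(s[165:225,190:260],None,fx=10,fy=10,interpolation=2))
"
```

```text
time: 9.95
position: [0.5551, 0.1039, 0.0611]
tool_rot: [2.115, 2.323, 0.0]
ft_force: [-1.0, -0.1, -2.4]
grip_width: 0.545
t 9.95 pos [0.5551 0.1039 0.0611] F [-1.  -0.1 -2.4] T [ 0.04 -0.04  0.03] grip 4.74 q7 1.54
dp cm (tool axes) [-0.07  0.16  1.01] in desired axes [-0.07  0.16  1.01] rot [ 0.0002 -0.      0.0007]
```

View pics/p4.png

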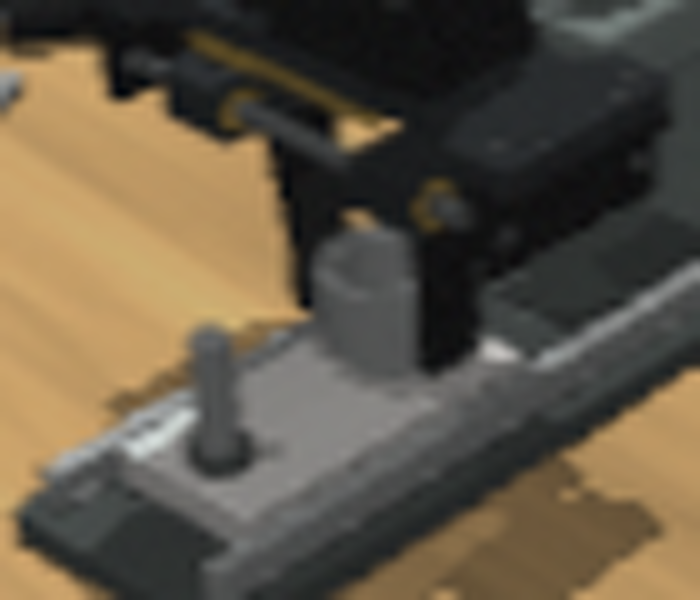

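The sleeve is at (365,300) in the crop, low over the stub, and no contact force shows yet. I'll continue down gently.

```bash
python3 -m crank '{"dp":[[-0.05,0,0.1],[0,0,0.1],[0,0,0.1],[0,0,0.1],[0,0,0.1],[0,0,0],[0,0,0],[0,0,0]],"delta_rot":[[0,0,0],[0,0,0],[0,0,0],[0,0,0],[0,0,0],[0,0,0],[0,0,0],[0,0,0]]}'
python3 -c "
from h import *
go((.5567,.1034,.051))
"
```

```text
time: 10.8
position: [0.5551, 0.1034, 0.0561]
tool_rot: [2.115, 2.323, 0.0]
ft_force: [-0.4, 1.0, -2.2]
grip_width: 0.55
t 10.8 pos [0.5551 0.1034 0.0561] F [-0.4  1.  -2.2] T [ 0.    0.01 -0.01] grip 4.78 q7 1.55
dp cm (tool axes) [-0.02  0.16  0.51] in desired axes [-0.02  0.16  0.51] rot [ 0.0001 -0.0001  0.0007]
```

```bash
python3 -m crank '{"dp":[[0,0,0.1],[0,0,0.1],[0,0,0.1],[0,0,0.1],[0,0,0],[0,0,0],[0,0,0],[0,0,0]],"delta_rot":[[0,0,0],[0,0,0],[0,0,0],[0,0,0],[0,0,0],[0,0,0],[0,0,0],[0,0,0]]}'
python3 -c "
from h import *
go((.5567,.1034,.051))
"
```

```text
time: 11.6
position: [0.5551, 0.1034, 0.0521]
tool_rot: [2.115, 2.323, 0.0]
ft_force: [1.1, 0.9, -2.7]
grip_width: 0.546
t 11.6 pos [0.5551 0.1034 0.0521] F [ 1.1  0.9 -2.7] T [ 0.06  0.07 -0.04] grip 4.75 q7 1.55
dp cm (tool axes) [-0.02  0.16  0.11] in desired axes [-0.02  0.16  0.11] rot [ 0.0002 -0.0001  0.0007]
```

```bash
python3 -m crank '{"dp":[[0,0,0.1],[0,0,0],[0,0,0],[0,0,0],[0,0,0],[0,0,0],[0,0,0],[0,0,0]],"delta_rot":[[0,0,0],[0,0,0],[0,0,0],[0,0,0],[0,0,0],[0,0,0],[0,0,0],[0,0,0]]}' 6.5
python3 -m crank '{"dp":[[0,0,-1],[0,0,-1.5],[0,0,-1.5],[0,0,-1.5],[0,0,-1.5],[0,-1,-1],[0,-1.5,0],[0,-1.5,0]],"delta_rot":[[0,0,0],[0,0,0],[0,0,0],[0,0,0],[0,0,0],[0,0,0],[0,0,0],[0,0,0]]}'
python3 -c "
from h import *
go((.4815,.0971,.066))
s=ctrl.get_image('side')
cv2.imwrite('pics/p5.png',cv2.resize(s[145:235,180:280],None,fx=6,fy=6,interpolation=2))
"
```

```text
time: 12.4
position: [0.555, 0.1034, 0.0511]
tool_rot: [-2.115, -2.323, -0.0]
ft_force: [0.1, 0.2, -1.1]
grip_width: 0.744
time: 13.2
position: [0.5154, 0.0997, 0.1326]
tool_rot: [2.115, 2.322, 0.003]
ft_force: [-0.1, 0.6, -0.2]
grip_width: 0.749
t 13.2 pos [0.5154 0.0997 0.1326] F [-0.1  0.6 -0.2] T [0.06 0.08 0.  ] grip 6.52 q7 1.48
dp cm (tool axes) [ 0.05 -3.41  6.66] in desired axes [ 0.06 -3.39  6.66] rot [ 0.0018 -0.0005  0.0005]
```

View pics/p5.png

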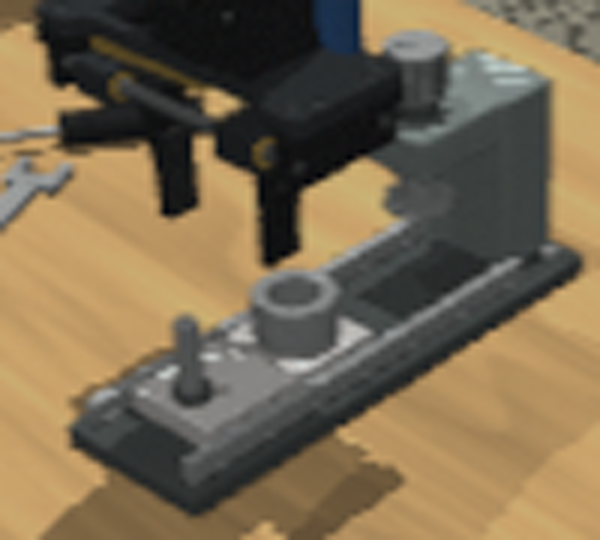

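The sleeve stands flat on the carriage at (297,310) in the crop, with the post at (190,360) free in front of it. Next I'll grip the post.

```bash
python3 -m crank '{"dp":[[0,-1.2,0],[0,-1.2,0],[0,-0.9,0],[0,0,1],[0,0,1],[0,0,1],[0,0,0],[0,0,0]],"delta_rot":[[0,0,0],[0,0,0],[0,0,0],[0,0,0],[0,0,0],[0,0,0],[0,0,0],[0,0,0]]}' 5
python3 -c "
from h import *
go((.4815,.0971,.066))
"
```

```text
time: 14.05
position: [0.4823, 0.0964, 0.1004]
tool_rot: [-2.115, -2.323, 0.002]
ft_force: [0.5, -1.0, 0.3]
grip_width: 0.576
t 14.05 pos [0.4823 0.0964 0.1004] F [ 0.5 -1.   0.3] T [ 0.03 -0.03 -0.  ] grip 5.01 q7 1.46
dp cm (tool axes) [ 0.08 -0.07  3.44] in desired axes [ 0.08 -0.07  3.44] rot [-0.0011  0.0007  0.0005]
```

```bash
python3 -m crank '{"dp":[[0.05,0,0.6],[0,0,0.8],[0,0,0.8],[0,0,0.8],[0,0,0.4],[0,0,0],[0,0,0],[0,0,0]],"delta_rot":[[0,0,0],[0,0,0],[0,0,0],[0,0,0],[0,0,0],[0,0,0],[0,0,0],[0,0,0]]}' 5
python3 -m crank '{"dp":[[0,0,0],[0,0,0],[0,0,0],[0,0,0],[0,0,0],[0,0,0],[0,0,0],[0,0,0]],"delta_rot":[[0,0,0],[0,0,0],[0,0,0],[0,0,0],[0,0,0],[0,0,0],[0,0,0],[0,0,0]]}' 1 25
python3 -c "
from h import *
go((.4815,.0971,.066))
"
```

```text
time: 14.85
position: [0.4826, 0.0972, 0.0674]
tool_rot: [2.115, 2.323, 0.001]
ft_force: [-0.1, 0.2, -0.2]
grip_width: 0.575
time: 15.65
position: [0.4823, 0.0971, 0.0671]
tool_rot: [-2.115, -2.323, -0.0]
ft_force: [-0.5, 0.2, 0.3]
grip_width: 0.155
t 15.65 pos [0.4823 0.0971 0.0671] F [-0.5  0.2  0.3] T [0.11 0.06 0.02] grip 1.34 q7 1.47
dp cm (tool axes) [ 0.01 -0.08  0.11] in desired axes [ 0.01 -0.08  0.11] rot [ 0.0001 -0.0001  0.0007]
```

```bash
python3 -m crank '{"dp":[[0,0.5,0],[0,1,0],[0,1.3,0],[0,1.5,0],[0,1.5,0],[0,1.3,0],[0,1.1,0],[0,0.8,0]],"delta_rot":[[0,0,0],[0,0,0],[0,0,0],[0,0,0],[0,0,0],[0,0,0],[0,0,0],[0,0,0]]}'
python3 -m crank '{"dp":[[0,0.2,0],[0,0.2,0],[0,0.2,0],[0,0.2,0],[0,0,0],[0,0,0],[0,0,0],[0,0,0]],"delta_rot":[[0,0,0],[0,0,0],[0,0,0],[0,0,0],[0,0,0],[0,0,0],[0,0,0],[0,0,0]]}'
python3 -c "
from h import *
go((.4815,.0971,.066))
"
```

```text
time: 16.45
position: [0.573, 0.1059, 0.0671]
tool_rot: [-2.115, -2.323, -0.0]
ft_force: [-4.3, 1.0, 4.1]
grip_width: 0.151
time: 17.25
position: [0.58, 0.1066, 0.0671]
tool_rot: [2.115, 2.323, 0.001]
ft_force: [-0.5, 1.9, 0.9]
grip_width: 0.152
t 17.25 pos [0.58   0.1066 0.0671] F [-0.5  1.9  0.9] T [0.59 0.16 0.02] grip 1.32 q7 1.56
dp cm (tool axes) [-0.02 -9.9   0.11] in desired axes [-0.03 -9.9   0.11] rot [ 0.0007 -0.0004  0.0009]
```

```bash
python3 -m crank '{"dp":[[0,0.1,0],[0,0.1,0],[0,0.1,0],[0,0.1,0],[0,0.1,0],[0,0,0],[0,0,0],[0,0,0]],"delta_rot":[[0,0,0],[0,0,0],[0,0,0],[0,0,0],[0,0,0],[0,0,0],[0,0,0],[0,0,0]]}'
python3 -c "
from h import *
go((.4815,.0971,.066))
s=ctrl.get_image('side')
cv2.imwrite('pics/p6.png',cv2.resize(s[145:235,180:280],None,fx=6,fy=6,interpolation=2))
"
```

```text
time: 18.05
position: [0.5826, 0.1068, 0.067]
tool_rot: [-2.112, -2.32, 0.006]
ft_force: [-8.2, 2.3, 9.5]
grip_width: 0.151
t 18.05 pos [0.5826 0.1068 0.067 ] F [-8.2  2.3  9.5] T [0.51 1.85 0.03] grip 1.31 q7 1.56
dp cm (tool axes) [ -0.02 -10.15   0.16] in desired axes [ -0.03 -10.15   0.1 ] rot [-0.0053 -0.0006  0.0009]
```

View pics/p6.png

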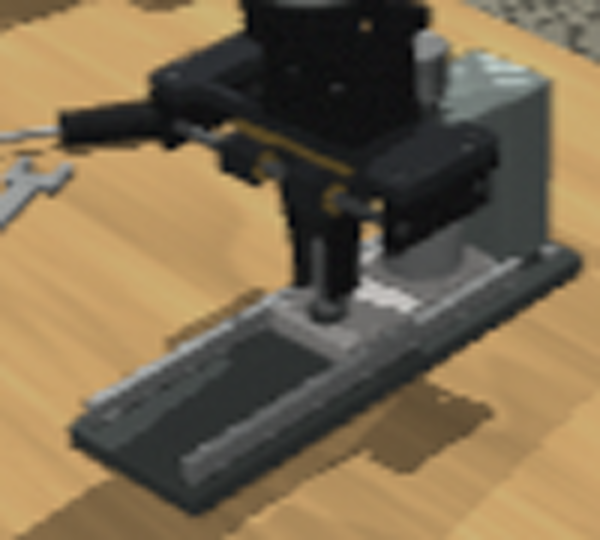

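The carriage is at its stop: 100.6 mm of travel and 8 N of reaction. I'll release the post and rise straight up.

```bash
python3 -m crank '{"dp":[[0,0,0],[0,0,0],[0,0,0],[0,-0.1,0],[0,-0.2,0],[0,0,-0.5],[0,0,-1],[0,0,-2]],"delta_rot":[[0,0,0],[0,0,0],[0,0,0],[0,0,0],[0,0,0],[0,0,0],[0,0,0],[0,0,0]]}' 5
python3 -m crank '{"dp":[[0,0,-3],[0,0,-3],[0,0,-3],[0,0,-3],[0,0,-2],[0,0,0],[0,0,0],[0,0,0]],"delta_rot":[[0,0,0],[0,0,0],[0,0,0],[0,0,0],[0,0,0],[0,0,0],[0,0,0],[0,0,0]]}' 6
python3 -c "
from h import *
go((.6560,.1130,.157))
s=ctrl.get_image('side');t=ctrl.get_image('top');cv2.imwrite('pics/s7r.png',s);cv2.imwrite('pics/t7r.png',t)
cv2.imwrite('pics/p7.png',cv2.resize(np.hstack([s[145:235,190:280],t[140:230,180:270]]),None,fx=4.4,fy=4.4,interpolation=2))
"
```

```text
time: 18.9
position: [0.581, 0.1062, 0.1019]
tool_rot: [-2.114, -2.322, 0.003]
ft_force: [-0.3, 0.9, -0.3]
grip_width: 0.571
time: 19.7
position: [0.5811, 0.1063, 0.2409]
tool_rot: [-2.114, -2.322, 0.002]
ft_force: [0.5, -0.2, -0.5]
grip_width: 0.69
t 19.7 pos [0.5811 0.1063 0.2409] F [ 0.5 -0.2 -0.5] T [-0.    0.04  0.04] grip 6.01 q7 1.51
dp cm (tool axes) [-0.03  7.53  8.38] in desired axes [-0.03  7.52  8.39] rot [-0.0019  0.0003  0.0007]
```

View pics/p7.png

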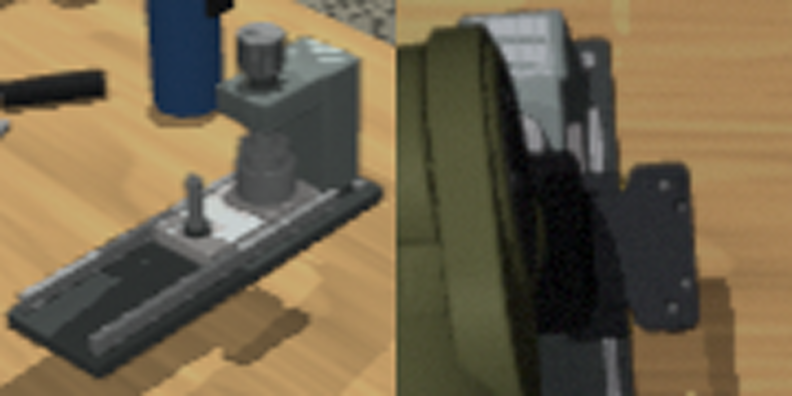

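The sleeve is under the spindle at (265,170) in the crop, with the carriage home and the post clear at (195,200). The thumbscrew is next.

```bash
python3 -m crank '{"dp":[[0.03,2,0],[0,2.5,0],[0,2.5,0],[0,0.55,0],[0,0,1],[0,0,1],[0,0,0],[0,0,0]],"delta_rot":[[0,0,0],[0,0,0],[0,0,0],[0,0,0],[0,0,0],[0,0,0],[0,0,0],[0,0,0]]}' 6
python3 -c "
from h import *
go((.6565,.1135,.157))
"
```

```text
time: 20.6
position: [0.656, 0.1138, 0.2216]
tool_rot: [-2.114, -2.322, 0.001]
ft_force: [0.6, 0.3, -0.0]
grip_width: 0.686
t 20.6 pos [0.656  0.1138 0.2216] F [ 0.6  0.3 -0. ] T [ 0.    0.05 -0.06] grip 5.97 q7 1.56
dp cm (tool axes) [-0.04  0.06  6.46] in desired axes [-0.04  0.05  6.46] rot [-0.0013 -0.0003  0.0009]
```

```bash
python3 -m crank '{"dp":[[0,0.05,1],[0,0,1.3],[0,0,1.3],[0,0,1.3],[0,0,1.2],[0,0,0.3],[0,0,0],[0,0,0]],"delta_rot":[[0,0,0],[0,0,0],[0,0,0],[0,0,0],[0,0,0],[0,0,0],[0,0,0],[0,0,0]]}' 6
python3 -m crank '{"dp":[[0,0,0],[0,0,0],[0,0,0],[0,0,0],[0,0,0],[0,0,0],[0,0,0],[0,0,0]],"delta_rot":[[0,0,0],[0,0,0],[0,0,0],[0,0,0],[0,0,0],[0,0,0],[0,0,0],[0,0,0]]}' 3 45
python3 -c "
from h import *
go((.6565,.1135,.157))
for i in range(3): print(ctrl.get_state()['joint_torque'][6])
cv2.imwrite('pics/s8r.png',ctrl.get_image('side'))
"
```

```text
time: 21.4
position: [0.6579, 0.1138, 0.1585]
tool_rot: [2.115, 2.323, 0.001]
ft_force: [-0.4, -0.0, 0.4]
grip_width: 0.687
time: 22.2
position: [0.6576, 0.1141, 0.1584]
tool_rot: [-2.115, -2.323, -0.001]
ft_force: [-0.5, 0.7, 2.1]
grip_width: 0.403
t 22.2 pos [0.6576 0.1141 0.1584] F [-0.5  0.7  2.1] T [0.17 0.06 0.01] grip 3.51 q7 1.58
dp cm (tool axes) [-0.05 -0.12  0.14] in desired axes [-0.05 -0.12  0.14] rot [ 0.0005 -0.0004  0.0009]
0.03412806778214872
0.03412806778214872
0.03412806778214872
```

```bash
cat > m.sh <<'E'
python3 -c "
from h import *
s=ctrl.get_state();M=R.from_rotvec(s['tool_rot']).as_matrix()
print('t',round(s['time'],2),'ang',round(np.arctan2(M[1,0],M[0,0]),3),'Tz',s['torque'].round(3),'j7',s['joint_torque'][6].round(3),'pos',s['position'].round(4),'F',s['ft_force'].round(1),'g',round(s['grip_width'],3))"
E
sh m.sh
python3 -m crank '{"dp":[[0,0,0],[0,0,0],[0,0,0],[0,0,0],[0,0,0],[0,0,0],[0,0,0],[0,0,0]],"delta_rot":[[0,0,0.03],[0,0,0.03],[0,0,0.03],[0,0,0.03],[0,0,0.03],[0,0,0.03],[0,0,0.03],[0,0,0.03]]}'
sh m.sh
python3 -m crank '{"dp":[[0,0,0],[0,0,0],[0,0,0],[0,0,0],[0,0,0],[0,0,0],[0,0,0],[0,0,0]],"delta_rot":[[0,0,0.03],[0,0,0.03],[0,0,0.03],[0,0,0.03],[0,0,0.03],[0,0,0.02],[0,0,0.02],[0,0,0.02]]}'
sh m.sh
```

```text
t 22.25 ang 1.665 Tz [0.226 0.101 0.01 ] j7 0.034 pos [0.6576 0.1141 0.1584] F [0.  0.4 2.7] g 0.405
time: 23.05
position: [0.6576, 0.114, 0.1583]
tool_rot: [2.38, 2.05, 0.001]
ft_force: [-1.3, 0.4, 4.1]
grip_width: 0.407
t 23.05 ang 1.422 Tz [0.222 0.098 0.218] j7 0.082 pos [0.6576 0.114  0.1583] F [-1.3  0.4  4.1] g 0.407
time: 23.85
position: [0.6576, 0.1138, 0.1583]
tool_rot: [2.582, 1.79, 0.0]
ft_force: [-0.7, 0.3, 4.3]
grip_width: 0.4
t 23.85 ang 1.212 Tz [0.14  0.167 0.204] j7 -0.017 pos [0.6576 0.1138 0.1583] F [-0.7  0.3  4.3] g 0.4
```

```bash
python3 -m crank '{"dp":[[0,0,0],[0,0,0],[0,0,0],[0,0,0],[0,0,0],[0,0,0],[0,0,0],[0,0,0]],"delta_rot":[[0,0,0.02],[0,0,0.02],[0,0,0.02],[0,0,0.02],[0,0,0.02],[0,0,0.02],[0,0,0.02],[0,0,0.02]]}' >/dev/null
sh m.sh
python3 -m crank '{"dp":[[0,0,0],[0,0,0],[0,0,0],[0,0,0],[0,0,0],[0,0,0],[0,0,0],[0,0,0]],"delta_rot":[[0,0,0.015],[0,0,0.015],[0,0,0.015],[0,0,0.015],[0,0,0.015],[0,0,0.015],[0,0,0.015],[0,0,0.015]]}' >/dev/null
sh m.sh
```

```text
t 24.65 ang 1.052 Tz [0.113 0.228 0.2  ] j7 -0.016 pos [0.6575 0.1137 0.1583] F [-2.2  0.4  5.7] g 0.405
t 25.45 ang 0.932 Tz [0.061 0.263 0.288] j7 -0.066 pos [0.6575 0.1136 0.1583] F [-0.9 -0.4  5.4] g 0.402
```

```bash
python3 -m crank '{"dp":[[0,0,0],[0,0,0],[0,0,0],[0,0,0],[0,0,0],[0,0,0],[0,0,0],[0,0,0]],"delta_rot":[[0,0,0.015],[0,0,0.015],[0,0,0.015],[0,0,0.015],[0,0,0.015],[0,0,0.015],[0,0,0.015],[0,0,0.015]]}' >/dev/null
sh m.sh
```

```text
t 26.25 ang 0.812 Tz [0.15  0.287 0.205] j7 -0.065 pos [0.6574 0.1135 0.1583] F [-2.   0.3  5.2] g 0.403
```

```bash
python3 -m crank '{"dp":[[0,0,0],[0,0,0],[0,0,0],[0,0,0],[0,0,0],[0,0,0],[0,0,0],[0,0,0]],"delta_rot":[[0,0,0.015],[0,0,0.015],[0,0,0.015],[0,0,0.015],[0,0,0.015],[0,0,0.015],[0,0,0.015],[0,0,0.015]]}' >/dev/null
sh m.sh
```

```text
t 27.05 ang 0.692 Tz [0.136 0.393 0.224] j7 -0.067 pos [0.6574 0.1135 0.1583] F [-2.   0.2  4.8] g 0.404
```

```bash
python3 -m crank '{"dp":[[0,0,0],[0,0,0],[0,0,0],[0,0,0],[0,0,0],[0,0,0],[0,0,0],[0,0,0]],"delta_rot":[[0,0,0.015],[0,0,0.015],[0,0,0.015],[0,0,0.015],[0,0,0.015],[0,0,0.015],[0,0,0.015],[0,0,0.015]]}' >/dev/null
sh m.sh
python3 -c "
from h import *
for i in range(3):
    s=ctrl.get_image('side'); print(ctrl.get_state()['torque'][2].round(3))
cv2.imwrite('pics/p9.png',cv2.resize(s[145:205,215:285],None,fx=8,fy=8,interpolation=2))"
```

```text
t 27.85 ang 0.572 Tz [0.061 0.46  0.242] j7 -0.067 pos [0.6573 0.1134 0.1583] F [-2.   0.9  5.2] g 0.402
0.174
0.144
0.118
```

View pics/p9.png

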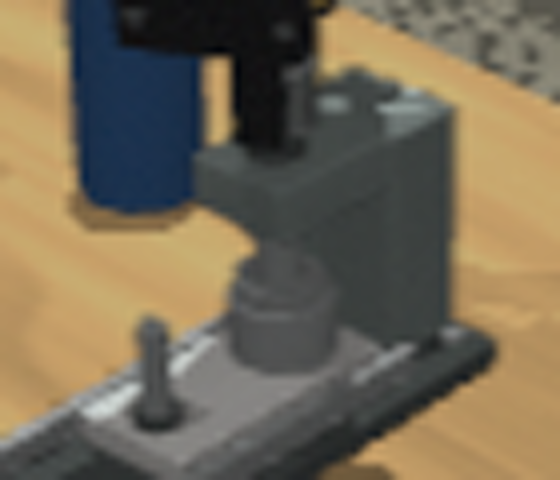

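The foot hangs just above the sleeve at about (285,280) in the crop, and the post is free. I keep turning.

```bash
python3 -m crank '{"dp":[[0,0,0],[0,0,0],[0,0,0],[0,0,0],[0,0,0],[0,0,0],[0,0,0],[0,0,0]],"delta_rot":[[0,0,0.015],[0,0,0.015],[0,0,0.015],[0,0,0.015],[0,0,0.015],[0,0,0.015],[0,0,0.015],[0,0,0.015]]}' >/dev/null
sh m.sh
```

```text
t 28.8 ang 0.452 Tz [0.014 0.489 0.235] j7 -0.068 pos [0.6573 0.1134 0.1583] F [-2.1  0.9  5.8] g 0.399
```

```bash
python3 -m crank '{"dp":[[0,0,0],[0,0,0],[0,0,0],[0,0,0],[0,0,0],[0,0,0],[0,0,0],[0,0,0]],"delta_rot":[[0,0,0.01],[0,0,0.01],[0,0,0.01],[0,0,0.01],[0,0,0.01],[0,0,0.01],[0,0,0.01],[0,0,0.01]]}' >/dev/null
sh m.sh
```

```text
t 29.6 ang 0.373 Tz [-0.026  0.463  0.257] j7 -0.115 pos [0.6572 0.1133 0.1583] F [-2.1 -0.5  5.5] g 0.401
```

```bash
python3 -m crank '{"dp":[[0,0,0],[0,0,0],[0,0,0],[0,0,0],[0,0,0],[0,0,0],[0,0,0],[0,0,0]],"delta_rot":[[0,0,0.01],[0,0,0.01],[0,0,0.01],[0,0,0.01],[0,0,0.01],[0,0,0.01],[0,0,0.01],[0,0,0.01]]}' >/dev/null
sh m.sh
```

```text
t 30.4 ang 0.292 Tz [0.003 0.537 0.245] j7 -0.116 pos [0.6571 0.1133 0.1583] F [-2.3  0.4  5.9] g 0.403
```

```bash
python3 -m crank '{"dp":[[0,0,0],[0,0,0],[0,0,0],[0,0,0],[0,0,0],[0,0,0],[0,0,0],[0,0,0]],"delta_rot":[[0,0,0.01],[0,0,0.01],[0,0,0.01],[0,0,0.01],[0,0,0.01],[0,0,0.01],[0,0,0.01],[0,0,0.01]]}' >/dev/null
sh m.sh
```

```text
t 31.2 ang 0.212 Tz [-0.064  0.602  0.222] j7 -0.117 pos [0.6571 0.1133 0.1583] F [-2.2  1.8  5.8] g 0.401
```

```bash
python3 -m crank '{"dp":[[0,0,0],[0,0,0],[0,0,0],[0,0,0],[0,0,0],[0,0,0],[0,0,0],[0,0,0]],"delta_rot":[[0,0,0.01],[0,0,0.01],[0,0,0.01],[0,0,0.01],[0,0,0.01],[0,0,0.01],[0,0,0.01],[0,0,0.01]]}' >/dev/null
sh m.sh
```

```text
t 32.0 ang 0.133 Tz [-0.107  0.603  0.395] j7 -0.278 pos [0.657  0.1133 0.1583] F [-2.3  0.4  6. ] g 0.403
```

```bash
python3 -m crank '{"dp":[[0,0,0],[0,0,0],[0,0,0],[0,0,0],[0,0,0],[0,0,0],[0,0,0],[0,0,0]],"delta_rot":[[0,0,0.005],[0,0,0.005],[0,0,0.005],[0,0,0.005],[0,0,0.005],[0,0,0.005],[0,0,0.005],[0,0,0.005]]}' >/dev/null
sh m.sh
```

```text
t 32.8 ang 0.093 Tz [-0.015  0.64   0.338] j7 -0.328 pos [0.657  0.1133 0.1582] F [-3.3  0.4  6.5] g 0.403
```

```bash
python3 -m crank '{"dp":[[0,0,0],[0,0,0],[0,0,0],[0,0,0],[0,0,0],[0,0,0],[0,0,0],[0,0,0]],"delta_rot":[[0,0,0.005],[0,0,0.005],[0,0,0.005],[0,0,0.005],[0,0,0.005],[0,0,0.005],[0,0,0.005],[0,0,0.005]]}' >/dev/null
sh m.sh
```

```text
t 33.6 ang 0.053 Tz [-0.053  0.672  0.403] j7 -0.331 pos [0.657  0.1133 0.1583] F [-3.2  0.6  7.4] g 0.404
```

```bash
python3 -m crank '{"dp":[[0,0,0],[0,0,0],[0,0,0],[0,0,0],[0,0,0],[0,0,0],[0,0,0],[0,0,0]],"delta_rot":[[0,0,0.005],[0,0,0.005],[0,0,0.005],[0,0,0.005],[0,0,0.005],[0,0,0.005],[0,0,0.005],[0,0,0.005]]}' >/dev/null
sh m.sh
```

```text
t 34.4 ang 0.013 Tz [-0.123  0.672  0.39 ] j7 -0.335 pos [0.657  0.1133 0.1583] F [-3.6 -0.6  6.9] g 0.403
```

The rise has levelled off (j7 went −0.28, −0.328, −0.331, −0.335), so the clutch slipped about 0.1 rad ago. I'll let go now.

```bash
python3 -m crank '{"dp":[[0,0,0],[0,0,0],[0,0,0],[0,0,0],[0,0,0],[0,0,0],[0,0,0],[0,0,0]],"delta_rot":[[0,0,0],[0,0,0],[0,0,0],[0,0,0],[0,0,0],[0,0,0],[0,0,0],[0,0,0]]}' 6.5
python3 -m crank '{"dp":[[0,0,-1],[0,0,-1.5],[0,0,-2],[0,0,-2],[0,0,-2],[0,0,-2],[0,0,0],[0,0,0]],"delta_rot":[[0,0,0],[0,0,0],[0,0,0],[0,0,0],[0,0,0],[0,0,0],[0,0,0],[0,0,0]]}'
sh m.sh
python3 -c "
from h import *
s=ctrl.get_image('side');cv2.imwrite('pics/s10r.png',s);t=ctrl.get_image('top');cv2.imwrite('pics/t10.png',t)
cv2.imwrite('pics/p10.png',cv2.resize(s[145:235,190:290],None,fx=6,fy=6,interpolation=2))"
```

```text
time: 35.2
position: [0.6575, 0.1139, 0.1581]
tool_rot: [-3.141, -0.023, -0.0]
ft_force: [0.1, 0.6, -0.4]
grip_width: 0.75
time: 36.0
position: [0.6579, 0.1137, 0.2642]
tool_rot: [-3.141, -0.023, -0.003]
ft_force: [0.2, 0.0, -0.4]
grip_width: 0.746
t 36.0 ang 0.014 Tz [-0.073  0.108  0.031] j7 -0.005 pos [0.6579 0.1137 0.2642] F [ 0.2  0.  -0.4] g 0.746
```

View pics/p10.png

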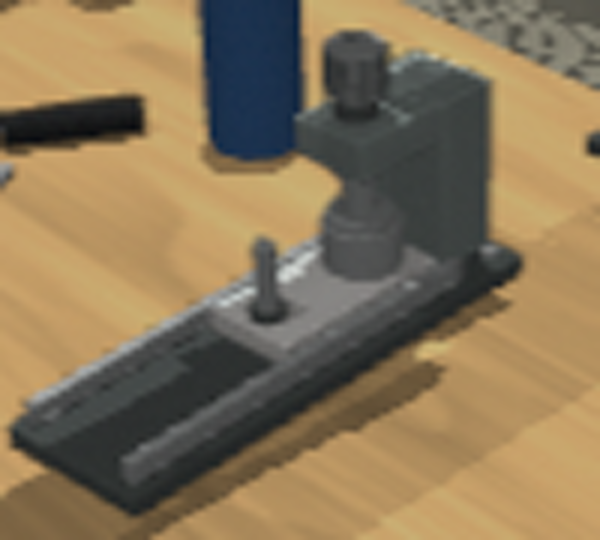

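View pics/t10.png

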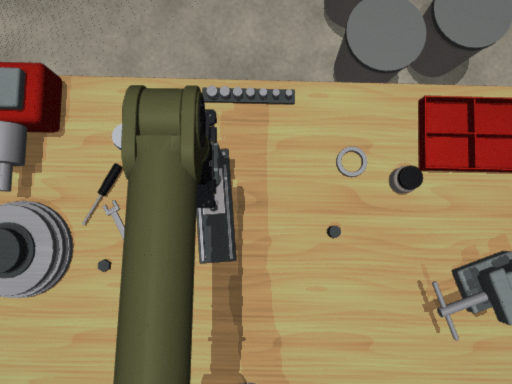

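The sleeve is clamped under the foot at (362,235) in the crop, with the gripper clear. In the top view the slug (334,231), big ring, jar, nut, driver and wrench are where they were.

```bash
python3 -c "
from bench import ctrl
ctrl.close_job()"
```

```text
the job is handed in; nothing more can be done
```

The job is handed in at about 36 s of the 72 s allowed. No verdict is reported.

**What I did:** I set the sleeve over the stub and pushed the carriage home by its post. It travelled about 100.6 mm until the stop pushed back with about 8 N. I then turned the thumbscrew 1.65 rad clockwise in one grip, stopped, let go and lifted clear.

**Clutch:** The torque was about 0.22–0.25 N m while turning freely and about 0.39 N m at the end. The joint-7 torque levelled off over the last 0.08 rad, so I stopped an estimated 0.05–0.1 rad past first slip. I estimate the holding force at about 26 N from the slip angle; it was not measured directly.

**Last checks:**
- **Sleeve and carriage:** The side picture shows the sleeve upright under the foot, with the carriage home.
- **Robot:** It was touching nothing, and the wrist force was back to about zero.
- **Other things on the bench:** They looked unmoved by eye. The arm partly hid the spray can and wrench in the last top view, so those two were only partly checked.
- **Readings that disagreed:** The wrist moment was noisy by about ±0.04 N m. One reading of 0.288 N m during free turning was a false rise and did not repeat.

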